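Lock the mixer spindle with its fork

TASK

Lock the spindle of the mixer drive so that its head can be serviced. First turn the spindle by the bar on its top until the two flats at its foot lie in line with the guide rails, while the locking fork is still clear of it; then lay the fork flat on the deck between the rails, open slot towards the spindle, slide it fully home over the flats and let go. Do not disturb the timer, the beaker or the roll of tape.

Things in the scene. Friction and masses are not known exactly. Their poses are not given: they have to be found in the camera images.
- mixer_drive: Fixed low grey housing with a flat bare-metal deck on top, 130 (x) x 270 (y) mm, deck 45 mm above its underside. Origin: centre of the underside; z up. The spindle stands on the deck at x = 0, y = +75 mm. It does not move.
- rails (a point): Point on the deck midway between the two guide rails and halfway along them (x = 0, y = -45 mm of the housing; same axes). The rails run along y, 130 mm long, 12 mm wide, 10 mm high, inner faces 65 mm apart, bevelled to 73 mm at the top. The fork slides between them towards +y, to the spindle.
- spindle (a joint): Angle (rad, positive anticlockwise from above) of the upright steel spindle. At 0, and equally at +pi or -pi, its flats are parallel to the rails and the fork can enter; at the start it is 0.5 to 2.6. It turns either way against a steady friction of about 0.12 N m and stays where it is left.
- spindle_foot (a point): Point on the spindle's axis at deck height; turns with it. Its lowest 14 mm have two parallel flats: 23 mm across (own x), 34 mm long (own y), corners rounded. Above them it is round, 34 mm thick, then carries a 48 mm disc, top 40 mm above the deck.
- spindle_grip (a point): Point on the spindle's axis in its grip bar, 62 mm above the deck. The upright dark bar crosses the top of the spindle: 14 mm thick (own x), 64 mm long (own y, parallel to the flats below), from 40 mm (top of the disc) to 76 mm above the deck.
- lock_fork: Loose dark steel fork, 0.2 to 0.4 kg, lying flat on the worktop: plate 60 mm wide (x), 170 mm long (y, from -85 to +85 mm), 10 mm thick. Origin: centre of the underside; its front is +y, z up. From the front end an open slot 27 mm wide runs back to y = +35 mm; its mouth widens to 37 mm over the last 15 mm.
- fork_slot (a point): Point in the fork's slot at y = +52 mm, on the underside: it lies on the spindle's axis when the fork is fully home (bottom of the slot against the spindle). The prong tips reach 33 mm further forward, so the fork is clear of the flats while this point is more than 50 mm from the axis.
- fork_grip (a point): Grip point of the fork, in its upright web: web 12 mm thick (x), 50 mm long (y, from -75 to -25 mm), from the plate's top (10 mm) to 55 mm above the underside. The point is at y = -50 mm, 36 mm above the underside.
- bench_timer: Bystander: flat grey timer 58 x 62 x 21 mm, loose; origin at the centre of its underside.
- glass_beaker: Bystander: clear beaker 53 mm wide, 70 mm high, loose; origin at the centre of its underside.
- tape: Bystander: roll of pale tape lying flat, 62 mm wide, 19 mm high, loose; origin at the centre of its underside.

How it is judged:
On the way:
1. the spindle's flats are turned in line with the rails (within 0.15 rad) while the fork is still clear of them (angle between the y axis of spindle_grip and the y axis of mixer_drive, either way round below 0.15 rad and horizontal distance between fork_slot and spindle_foot above 0.05 m), for 0.3 s.
At the end, for the whole second after the job is handed in: The fork lies flat on the deck between the rails, fully home over the spindle's flats (slot point within 6 mm of the axis, fork within 0.08 rad of the rails), the flats in line with the rails within 0.15 rad, all at rest and released (angle between the y axis of spindle_grip and the y axis of mixer_drive, either way round below 0.15 rad and horizontal distance between fork_slot and spindle_foot below 0.006 m and angle between the y axis of lock_fork and the y axis of mixer_drive, either way round below 0.08 rad and z of lock_fork in the frame of mixer_drive between 0.042 and 0.048 m and angle between lock_fork's own z axis and vertical below 0.06 rad and linear speed of lock_fork below 0.01 m/s and velocity of joint spindle between -0.05 and 0.05 rad/s); the robot touches nothing.
It fails at once if the timer is moved by more than 30 mm or tipped (distance of bench_timer from where it was at the start of the episode above 0.03 m or angle between bench_timer's own z axis and vertical above 0.5 rad).
It fails at once if the beaker is moved by more than 30 mm or tipped (distance of glass_beaker from where it was at the start of the episode above 0.03 m or angle between glass_beaker's own z axis and vertical above 0.5 rad).
It fails at once if the roll of tape is moved by more than 30 mm or tipped (distance of tape from where it was at the start of the episode above 0.03 m or angle between tape's own z axis and vertical above 0.5 rad).
It also fails if it takes over 51 s, if anything falls off the work surface, if the arm or the gripper's body presses on something with over 40 N, if the wrist force passes 120 N, or if a joint passes its speed limit or range.

ROBOT

A 6-joint arm with a two-finger parallel gripper is mounted at the origin on a cart in front of the work surface, level with it; the furniture and walls round the work are solid. World frame = base frame: x ahead of the robot, y to its left, z up, the work surface at z = 0. Lengths are in m, angles in rad, forces in N, time in s.
With the tool pointing down it reaches from about 0.325 to 0.9 m from the base axis. Payload 6.1 kg.
Tool frame: the origin (TCP) lies midway between the tips of the shut fingers; the grasp point (between the pads) lies 19 mm behind it; z points along the fingers, y is the line along which they close (so a half turn about z gives the same grasp; the last joint's range is limited). The gripper opens to 85 mm and grips with 20 to 120 N. Pads are 22 mm wide; open, the fingers measure 114 mm over their backs; the gripper's body (76 mm by 85 mm) begins 54 mm behind the grasp point. The pads swing forward as they close: fully open they stand 13 mm farther back than shut.
Start: joints at [-1.385, 0.22, 1.526, -0, 1.395, -0.126], TCP at [0.192, -0.595, 0.231] pointing down, gripper open.
Joint ranges: [-2.98, 2.98], [-0.91, 2.08], [0.09, 2.57], [-1.24, 4.39], [0.2, 2.65], [-2.68, 2.68]. Speed limits (rad/s): [2.57, 2.57, 3.01, 3.14, 3.14, 3.14].

INTERFACE

Orientations are given as [roll, pitch, yaw] about the fixed x, y, z axes, in that order (R = Rz(yaw) Ry(pitch) Rx(roll)).
In Python, from plant import movep, move_l, set_joints, gripper_to, hold, inverse_kinematics, observe, get_image, get_calibration, Unreachable, job_done gives the robot as it stands. Calls block until the motion is done:
- movep(position, orientation): joint-space move of the TCP to a pose.
- move_l(position, feed=0.15, rotation=None, max_force=None): straight line of the TCP; rotation=None keeps the orientation; feed is the mean speed in m/s. With max_force (N) it stops when the force on the tool has changed by that much, and returns True; else False.
- set_joints(angles): joint-space move.
- gripper_to(opening, f_grip=None): finger opening in m; f_grip is the grip in N (None keeps the last); returns when the fingers have stopped.
- hold(seconds).
- inverse_kinematics(position, orientation): joint angles nearest the present ones, or None.
- observe(): the state.
- get_image(name): name is "scene" or "top"; returns (picture, depth): 400x640x3 uint8, red, green, blue; 400x640 float32, m along the optical axis (not along the pixel's ray), 0 where there is no reading.
- get_calibration(name): a dict with "intrinsics" (3x3 intrinsics, pixels), "world_from_camera" (4x4, takes a point from camera to world coordinates). Camera axes: x right, y down, z forward; pixel columns grow to the right and rows downward; lengths in m; the calibration is good to about 2 mm. A picture is of the moment at which its call begins. get_calibration takes no time and is no camera call.
A pose or a line that the arm cannot do raises Unreachable and nothing moves.
- job_done(): hands the job in; it is judged then, once.
The state is a dict: "time_s": time; "q": joint angles; "joint_velocities": joint speeds; "joint_torque": joint torques, N m; "eef_pos": TCP position; "tcp_rot": TCP orientation; "ft_force": force on the tool from outside, world axes, zero at the start; "torque": the same for the moment, N m; "opening": finger opening in m; "grasp_force": force on a finger pad.
Only numpy, scipy, OpenCV 4.12 (cv2) and the standard library are available. Lean on these libraries where they do the work, as an engineer would, in place of code of your own. Each camera call takes 0.05 s, during which the arm holds its last target. There are 200 camera calls.

## Working session

There is one attempt and no reset: what is moved stays moved. The work goes in short steps, each a Python script; the robot and the scene stay as the last script left them, time stands still between calls to the robot, and variables do not carry over. Pictures are saved under pics/ and viewed, at most 10 in all, crops included, and the job is handed in when it is done.

```bash
ls; mkdir -p pics; python3 - <<'E'
from plant import *
import cv2,numpy as np
for n in ("scene","top"):
    im,d=get_image(n); cv2.imwrite(f"pics/{n}0.png",im[...,::-1]); np.save(f"pics/{n}0.npy",d)
    c=get_calibration(n); print(n,np.round(c["intrinsics"],1).tolist(),np.round(c["world_from_camera"],3).tolist(), (d>0).mean())
print(observe())
E
```

```text
pics
scene [[410.5, 0.0, 317.5], [0.0, 410.5, 202.7], [0.0, 0.0, 1.0]] [[-0.9, -0.311, 0.306, 0.222], [-0.436, 0.665, -0.606, 0.725], [-0.015, -0.679, -0.734, 0.914], [0.0, 0.0, 0.0, 1.0]] 0.99426171875
top [[505.9, 0.0, 315.4], [0.0, 505.9, 202.5], [0.0, 0.0, 1.0]] [[-0.402, -0.797, 0.451, -0.1], [-0.916, 0.347, -0.203, 0.359], [0.005, -0.495, -0.869, 1.434], [0.0, 0.0, 0.0, 1.0]] 0.99566015625
{'time_s': 0.1, 'q': array([-1.38513584e+00,  2.21204102e-01,  1.52749024e+00, -8.42585051e-06,
        1.39473236e+00, -1.26128767e-01]), 'joint_velocities': array([-0.00037486, -0.00145518, -0.00169322, -0.00115317,  0.00081202,
        0.00081724]), 'joint_torque': array([ 1.33931353e-03, -4.98241854e+01, -3.90546477e+01, -1.00592613e-04,
        5.70318618e-03,  3.09204029e-05]), 'eef_pos': array([ 0.19159946, -0.59432315,  0.23027687]), 'tcp_rot': array([-3.13977214e+00, -2.22485413e-04,  3.11790538e-01]), 'ft_force': array([ 0.49892912, -0.18463496,  0.05175873]), 'torque': array([ 0.01354841,  0.00750586, -0.01959781]), 'grasp_force': 0.0, 'opening': 0.08512055445139347}
```

View pics/top0.png

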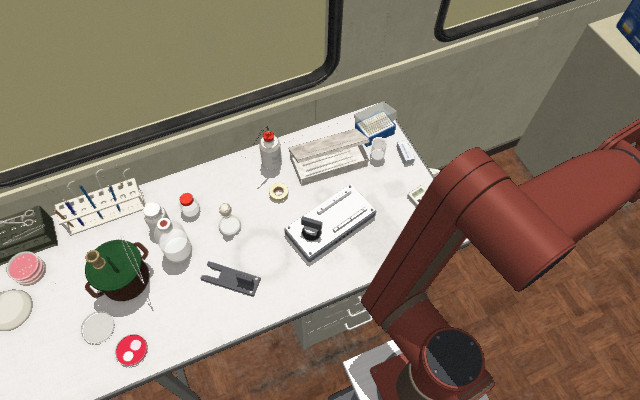

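View pics/scene0.png

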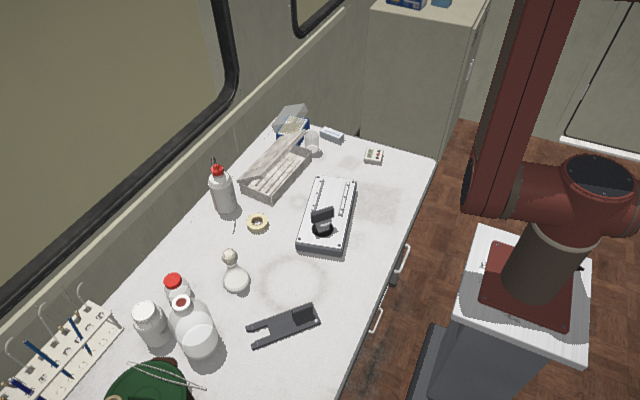

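```bash
cat > h.py <<'E'
import numpy as np,cv2
from plant import *
def cloud(n,d):
    c=get_calibration(n);K=c["intrinsics"];T=np.array(c["world_from_camera"])
    v,u=np.mgrid[:400,:640]
    P=np.stack([(u-K[0][2])/K[0][0]*d,(v-K[1][2])/K[1][1]*d,d],-1)
    return P@T[:3,:3].T+T[:3,3]
def proj(n,p):
    c=get_calibration(n);T=np.linalg.inv(c["world_from_camera"])
    q=np.asarray(p)@T[:3,:3].T+T[:3,3]; q=q@np.array(c["intrinsics"]).T
    return q[...,:2]/q[...,2:]
def ray(n,uv):
    c=get_calibration(n);T=np.array(c["world_from_camera"])
    d=T[:3,:3]@np.linalg.inv(c["intrinsics"])@np.array([*uv,1.]); return T[:3,3],d
def atz(n,uv,z):
    o,d=ray(n,uv); return o+d*(z-o[2])/d[2]
def tri(uvs):
    A=np.zeros((3,3));b=np.zeros(3);L=[]
    for n,uv in uvs:
        o,d=ray(n,uv);d=d/np.linalg.norm(d);M=np.eye(3)-np.outer(d,d);A+=M;b+=M@o;L.append((o,M))
    p=np.linalg.solve(A,b); return p,[np.linalg.norm(M@(p-o)) for o,M in L]
E
python3 - <<'E'
from h import *
for n,(a,b,c,d_),s in (("top",(195,180,385,300),4),("scene",(235,170,365,355),3.2)):
    im=cv2.imread(f"pics/{n}0.png")[b:d_,a:c]
    cv2.imwrite(f"pics/{n}0c.png",cv2.resize(im,None,fx=s,fy=s,interpolation=cv2.INTER_CUBIC))
    P=cloud(n,np.load(f"pics/{n}0.npy"))
    pts={"top":[(335,190),(312,220),(290,238),(231,285),(248,283),(245,272)],"scene":[(330,190),(320,225),(322,205),(280,325),(303,315),(300,322),(256,223),(373,157),(313,140)]}[n]
    for u,v in pts: print(n,u,v,P[v,u].round(4))
E
```

```text
top 335 190 [ 0.661  -0.0554  0.0009]
top 312 220 [0.5305 0.0844 0.1221]
top 290 238 [0.5462 0.1514 0.0264]
top 231 285 [0.481  0.3675 0.0102]
top 248 283 [0.4582 0.3199 0.0318]
top 245 272 [ 0.5085  0.3153 -0.0024]
scene 330 190 [ 0.5719 -0.0538  0.0456]
scene 320 225 [0.5265 0.1089 0.0843]
scene 322 205 [0.5672 0.0114 0.0465]
scene 280 325 [0.5072 0.369  0.0097]
scene 303 315 [0.4655 0.3301 0.0257]
scene 300 322 [0.4679 0.3423 0.0104]
scene 256 223 [ 0.7311  0.1162 -0.0035]
scene 373 157 [ 0.5176 -0.276   0.0194]
scene 313 140 [ 0.7131 -0.2268  0.0607]
```

View pics/top0c.png

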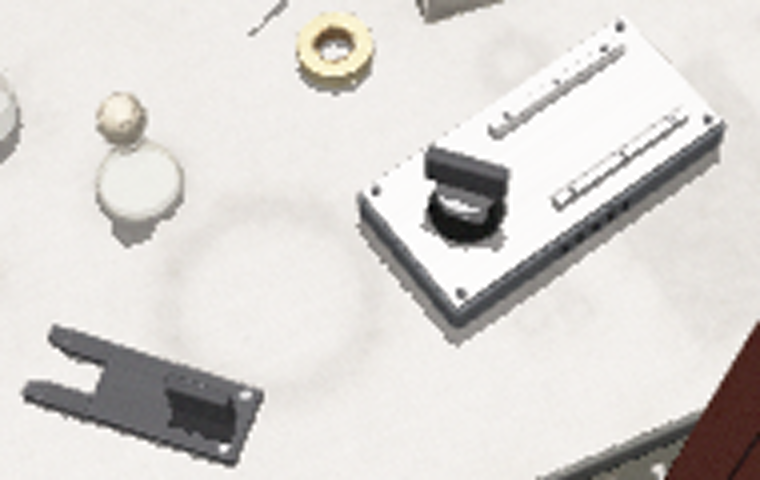

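View pics/scene0c.png

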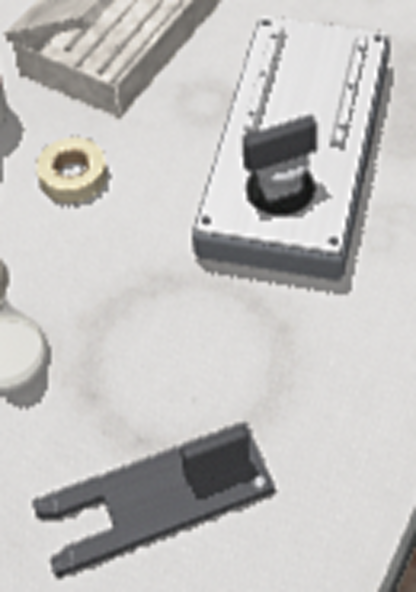

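The top view shows the housing (screws at crop (620,27), (708,119), (376,190), (461,293)), with the bar at about (468,172). The fork points to the left, with its web at (205,405). The scene crop shows the same items: screws at (265,22), (378,38), (206,220), (334,241), the bar at (281,143) and the fork web at (218,465).

```bash
cat > fit.py <<'E'
from h import *
from scipy.optimize import minimize
T=lambda u,v:("top",(195+(u+.5)/4-.5,180+(v+.5)/4-.5))
S=lambda u,v:("scene",(235+(u+.5)/3.2-.5,170+(v+.5)/3.2-.5))
scr=[(T(620,27),S(265,22)),(T(708,119),S(378,38)),(T(376,190),S(206,220)),(T(461,293),S(334,241))]
Q=[]
for s in scr:
    p,e=tri(s);Q.append(p);print("screw",p.round(4),np.round(e,4))
Q=np.array(Q);c=Q.mean(0);ax=(Q[2]+Q[3]-Q[0]-Q[1]);print("centre",c.round(4),"yaw_y",np.arctan2(ax[1],ax[0])-np.pi/2)
for a,b in ((T(427,149),S(245,133)),(T(510,172),S(317,116))): p,e=tri((a,b));print("bar",p.round(4),np.round(e,4))
for nm,a,b in (("rearL",T(263,392),S(246,424)),("rearR",T(235,463),S(273,490)),("webtop f",T(166,377),S(183,456)),("webtop r",T(235,402),S(249,430))): p,e=tri((a,b));print(nm,p.round(4),np.round(e,4))
# silhouette fits
def sil(n,polys):
    m=np.zeros((400*4,640*4),np.uint8)
    for P in polys: cv2.fillPoly(m,[np.round((proj(n,P)+.5)*4*16-8).astype(np.int32)],255,shift=4)
    return cv2.resize(m,(640,400),interpolation=cv2.INTER_AREA)/255.
def hullp(n,P):
    q=cv2.convexHull(proj(n,P).astype(np.float32))[:,0]; return q
def render(n,groups):
    m=np.zeros((1600,2560),np.uint8)
    for kind,P in groups:
        q=hullp(n,P) if kind=="hull" else proj(n,P)
        cv2.fillPoly(m,[np.round((q*4+1.5)*16).astype(np.int32)],255,shift=4)
    return cv2.resize(m,(640,400),interpolation=cv2.INTER_AREA)/255.
def box(x0,x1,y0,y1,z0,z1): return np.array([[x,y,z] for x in (x0,x1) for y in (y0,y1) for z in (z0,z1)])
def place(P,x,y,a,z):
    R=np.array([[np.cos(a),-np.sin(a),0],[np.sin(a),np.cos(a),0],[0,0,1]]);return P@R.T+[x,y,z]
rects=[box(-.03,.03,-.085,.035,0,.01),box(-.006,.006,-.075,-.025,.01,.055)]
pr=[np.array([[s*x,y,z] for x,y in((.03,.03),(.03,.085),(.0185,.085),(.0135,.07),(.0135,.03)) for z in (0,.01)]) for s in (1,-1)]
prongs=[np.r_[p[[0,1,8,9]],] for p in pr]
forkparts=rects+[box(.0135,.03,.03,.07,0,.01),box(-.03,-.0135,.03,.07,0,.01)]+[np.array([[s*x,y,z] for x,y in((.0135,.07),(.03,.07),(.03,.085),(.0185,.085)) for z in (0,.01)]) for s in(1,-1)]
def fit(parts,masks,x0,z):
    def cost(v):
        return sum(np.abs(render(n,[("hull",place(P,v[0],v[1],v[2]*.1,z)) for P in parts])-m)[roi].sum() for n,m,roi in masks)
    s=np.array([*x0[:2],x0[2]*10]); r=minimize(cost,s,method="Nelder-Mead",options=dict(initial_simplex=[s]+[s+d for d in np.diag([.01,.01,1.])],xatol=1e-5,fatol=1e-3))
    return r.x*[1,1,.1],r.fun
def darkmasks(tag,rois,lo=70,hi=180):
    out=[]
    for n,(a,b,c,d) in rois.items():
        g=cv2.cvtColor(cv2.imread(f"pics/{n}{tag}.png"),cv2.COLOR_BGR2GRAY).astype(float)
        roi=np.zeros((400,640),bool);roi[b:d,a:c]=1
        out.append((n,np.clip((hi-g)/(hi-lo),0,1),roi))
    return out
if __name__=="__main__":
    mk=darkmasks("0",{"top":(197,255,268,300),"scene":(240,297,328,353)})
    print("fork",fit(forkparts,mk,(.47,.345,.0),0))
    for m in mk: print(m[0],fit(forkparts,[m],(.47,.345,.0),0), m[1][m[2]].sum())
E
python3 fit.py
python3 - <<'E'
from h import *
for n in("top","scene"):
    P=cloud(n,np.load(f"pics/{n}0.npy")).reshape(-1,3)
    m=(abs(P[:,0]-.53)<.08)&(abs(P[:,1]-.09)<.08)&(P[:,2]>.095)&(P[:,2]<.15);B=P[m];
    w,V=np.linalg.eigh(np.cov(B[:,:2].T));print(n,len(B),B.mean(0).round(4),B[:,2].max(),V[:,1],w)
    m=(abs(P[:,0]-.47)<.08)&(abs(P[:,1]-.33)<.1)&(P[:,2]>.025)&(P[:,2]<.08);B=P[m];
    print("web",len(B),B.mean(0).round(4),B[:,2].max())
E
```

```text
screw [ 0.6318 -0.092   0.0437] [0.0001 0.0001]
screw [ 0.5267 -0.1185  0.0432] [0.0013 0.0013]
screw [0.5732 0.144  0.0436] [0.001 0.001]
screw [0.4676 0.1185 0.0438] [0.0012 0.0012]
centre [0.5498 0.013  0.0436] yaw_y 0.2438340804335397
bar [0.55   0.1098 0.128 ] [0.0004 0.0004]
bar [0.5106 0.0604 0.1192] [0.0014 0.0014]
rearL [0.4697 0.2796 0.0027] [0.0012 0.0012]
rearR [ 0.4281  0.3179 -0.0022] [0.0009 0.0009]
webtop f [0.4891 0.3432 0.0474] [0.003 0.003]
webtop r [0.4543 0.3032 0.0438] [0.0011 0.0011]
fork (array([ 0.49028275,  0.37398135, -0.32137563]), np.float64(1618.95935828877))
top (array([ 0.49061084,  0.36998847, -0.31555161]), np.float64(664.0679144385026)) 755.1545454545454
scene (array([ 0.49109559,  0.37623864, -0.29920864]), np.float64(945.5638146167557)) 1310.990909090909
top 164 [0.5283 0.0886 0.1148] 0.12707120859522036 [0.66790326 0.7442481 ] [1.69983499e-05 3.32053935e-04]
web 119 [0.4676 0.3256 0.0478] 0.06298726770102814
scene 227 [0.5288 0.0918 0.1124] 0.123337505501808 [0.67008861 0.74228112] [1.42627691e-05 3.39538075e-04]
web 220 [0.468  0.3294 0.0457] 0.05792621180366875
```

```bash
sed -i 's/(.47,.345,.0)/(.49,.345,-.73)/g' fit.py; python3 fit.py | grep -A9 fork
python3 - <<'E'
from fit import *
# housing silhouette edges: deck bright vs. fit deck outline with yaw (deck white, sides dark) + check IK
for yaw in np.array([-.733,-.733+np.pi/2, -.733-np.pi/2]):
    for dy in (0,.977):
        print(yaw,dy,inverse_kinematics([.5317,.0858,.15],[np.pi,0,yaw+dy]))
print(inverse_kinematics([.468,.326,.1],[np.pi,0,-.73+np.pi/2]),inverse_kinematics([.468,.326,.1],[np.pi,0,-.73-np.pi/2]))
c=np.array([.5498,.013]);a=.244;yy=np.array([-np.sin(a),np.cos(a)])
for s in(-.15,-.08,-.027): p=c+yy*s; print(s,p,[inverse_kinematics([*p,.1],[np.pi,0,a+k*np.pi/2]) for k in(1,-1)])
E
```

```text
screw [ 0.6318 -0.092   0.0437] [0.0001 0.0001]
screw [ 0.5267 -0.1185  0.0432] [0.0013 0.0013]
screw [0.5732 0.144  0.0436] [0.001 0.001]
screw [0.4676 0.1185 0.0438] [0.0012 0.0012]
centre [0.5498 0.013  0.0436] yaw_y 0.2438340804335397
bar [0.55   0.1098 0.128 ] [0.0004 0.0004]
bar [0.5106 0.0604 0.1192] [0.0014 0.0014]
rearL [0.4697 0.2796 0.0027] [0.0012 0.0012]
rearR [ 0.4281  0.3179 -0.0022] [0.0009 0.0009]
webtop f [0.4891 0.3432 0.0474] [0.003 0.003]
webtop r [0.4543 0.3032 0.0438] [0.0011 0.0011]
-0.733 0 [ 1.35271196e-02  8.84605418e-02  1.83266278e+00 -4.44089210e-16
  1.22046933e+00  2.31732345e+00]
-0.733 0.977 [ 1.35271196e-02  8.84605418e-02  1.83266278e+00 -4.44089210e-16
  1.22046933e+00  1.34032345e+00]
0.8377963267948966 0 [ 1.35271196e-02  8.84605418e-02  1.83266278e+00 -4.44089210e-16
  1.22046933e+00  7.46527120e-01]
0.8377963267948966 0.977 [ 0.01352712  0.08846054  1.83266278  0.          1.22046933 -0.23047288]
-2.3037963267948967 0 [ 0.01352712  0.08846054  1.83266278  0.          1.22046933 -2.39506553]
-2.3037963267948967 0.977 None
[ 4.70177872e-01  2.21
[... 1600 characters left out ...]
1],v[2]*.1,z)) for P in parts])-m)[roi].sum() for n,m,roi in masks)
  File "fit.py", line 34, in <genexpr>
    return sum(np.abs(render(n,[("hull",place(P,v[0],v[1],v[2]*.1,z)) for P in parts])-m)[roi].sum() for n,m,roi in masks)
                      ~~~~~~^^^^^^^^^^^^^^^^^^^^^^^^^^^^^^^^^^^^^^^^^^^^^^^^^^^^^^^^^^
  File "fit.py", line 22, in render
    q=hullp(n,P) if kind=="hull" else proj(n,P)
      ~~~~~^^^^^
  File "fit.py", line 18, in hullp
    q=cv2.convexHull(proj(n,P).astype(np.float32))[:,0]; return q
                     ~~~~^^^^^
  File "h.py", line 9, in proj
    c=get_calibration(n);T=np.linalg.inv(c["world_from_camera"])
ValueError: time passes only in moves, steps and waits
```

```bash
sed -i '2a import plant,functools\nget_calibration=functools.lru_cache(None)(plant.get_calibration)' h.py; python3 fit.py | grep -A2 "^fork"
```

```text
fork (array([ 0.50302456,  0.3641263 , -0.72750168]), np.float64(672.6762923351159))
top (array([ 0.5032726 ,  0.36344206, -0.73378641]), np.float64(276.2889483065954)) 755.1545454545454
scene (array([ 0.50199424,  0.36412992, -0.72995424]), np.float64(368.6582887700535)) 1310.990909090909
```

```bash
python3 - <<'E'
from h import *
x,y=.5317,.0858; b=-.733+np.pi/2
def st(l):
    o=observe();print(l,round(o["time_s"],2),o["eef_pos"].round(4),o["tcp_rot"].round(4),o["ft_force"].round(1),o["torque"].round(2),round(o["opening"],4),round(o["grasp_force"],1))
movep([x,y,.2],[np.pi,0,b]);st("above")
gripper_to(.055)
print(move_l([x,y,.092],feed=.1,max_force=8));st("down")
gripper_to(0,25);st("grip")
E
```

```text
above 2.79 [0.532  0.085  0.2001] [3.1413 0.     0.8366] [ 0.4 -0.6 -0.4] [-0.02 -0.05 -0.03] 0.0852 0.0
False
down 4.43 [0.5324 0.0858 0.0928] [ 3.1405e+00 -1.1000e-03  8.3780e-01] [-1.1  0.2  0.2] [ 0.02 -0.04 -0.05] 0.0549 0.0
grip 4.88 [0.5303 0.0873 0.0926] [-3.1377e+00  2.0000e-04  8.3790e-01] [-7.6  5.   8.2] [0.88 1.11 0.03] 0.0135 27.0
```

```bash
sed -i '$a def st(l):\n    o=observe();print(l,round(o["time_s"],2),o["eef_pos"].round(4),o["tcp_rot"].round(4),o["ft_force"].round(1),o["torque"].round(2),round(o["opening"],4),round(o["grasp_force"],1))' h.py
python3 - <<'E'
from h import *
b=-.733+np.pi/2
x,y=.5302,.0872
move_l([x,y,.0928],feed=.02,rotation=[np.pi,0,b]);st("centre")
gripper_to(0,50);st("grip")
for f in (.5,1):
    movep([x,y,.0928],[np.pi,0,b+.977*f]);st(f)
hold(.3);st("end")
E
```

```text
centre 5.13 [0.5303 0.0874 0.0926] [-3.1416e+00 -5.0000e-04  8.3770e-01] [ 2.6  1.5 -3.5] [ 0.31 -0.26  0.03] 0.014 26.2
grip 5.35 [0.5303 0.0874 0.0927] [-3.1413e+00 -4.0000e-04  8.3760e-01] [ 1.6  2.3 -4. ] [ 0.38 -0.21 -0.02] 0.0131 50.7
0.5 5.89 [0.5303 0.0873 0.0927] [ 3.1414e+00 -2.0000e-04  1.3235e+00] [ 3.9  3.  -4.3] [ 0.41 -0.33  0.1 ] 0.013 50.5
1 6.43 [0.5304 0.0873 0.0927] [3.141  0.     1.8103] [ 4.5  2.9 -5.1] [ 0.39 -0.59  0.06] 0.013 50.4
end 6.73 [0.5304 0.0873 0.0927] [3.1410e+00 1.0000e-04 1.8101e+00] [ 4.   2.  -5.9] [ 0.41 -0.52  0.12] 0.013 50.4
```

```bash
python3 - <<'E'
from h import *
R=[np.pi,0,1.815]; F=[np.pi,0,-.73+np.pi/2]
gripper_to(.05,60)
move_l([.5304,.0873,.2],feed=.15);st("up")
movep([.4694,.3266,.14],F);st("over fork")
for n in ("scene","top"):
    im,d=get_image(n); cv2.imwrite(f"pics/{n}1.png",im[...,::-1]); np.save(f"pics/{n}1.npy",d)
P=cloud("scene",np.load("pics/scene1.npy")).reshape(-1,3)
m=(abs(P[:,0]-.53)<.06)&(abs(P[:,1]-.09)<.06)&(P[:,2]>.095)&(P[:,2]<.13);B=P[m]
w,V=np.linalg.eigh(np.cov(B[:,:2].T));print(len(B),B.mean(0),np.arctan2(V[1,1],V[0,1])%np.pi-np.pi/2)
print(move_l([.4694,.3266,.020],feed=.1,max_force=8));st("down")
gripper_to(0,30);st("grip")
E
python3 - <<'E'
import cv2
a=cv2.imread('pics/scene1.png')[160:350,200:400];cv2.imwrite('pics/s1c.png',cv2.resize(a,None,fx=3,fy=3,interpolation=cv2.INTER_CUBIC))
E
```

```text
up 8.04 [0.5297 0.0873 0.1989] [-3.1400e+00 -3.0000e-04  1.8148e+00] [-0.2  0.9 -0. ] [ 0.03 -0.01 -0.01] 0.0499 0.0
over fork 9.32 [0.4694 0.3261 0.1395] [-3.1415e+00  9.0000e-04  8.4130e-01] [ 0.3 -0.   0.1] [-0.01  0.08 -0.01] 0.0499 0.0
61 [0.52223748 0.11244155 0.11096986] -0.1371678534316878
False
down 10.78 [0.4701 0.327  0.0208] [ 3.141e+00 -1.400e-03  8.409e-01] [-0.6 -0.  -0.2] [ 0.01 -0.03  0.03] 0.0498 0.0
grip 11.2 [0.4698 0.3267 0.0205] [ 3.1412e+00 -7.0000e-04  8.4080e-01] [ 0.7 -1.4  1.9] [-0.06  0.1  -0.  ] 0.0116 33.0
```

View pics/s1c.png

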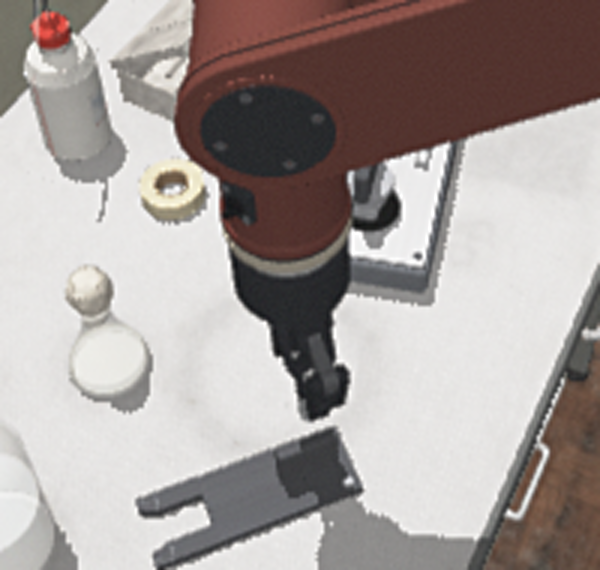

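```bash
cat >> h.py <<'E'
c=np.array([.5488,.0146]);a=.244;yy=np.array([-np.sin(a),np.cos(a)]);xx=np.array([np.cos(a),np.sin(a)]);RR=[np.pi,0,a+np.pi/2]
H=lambda s,z,dx=0:[*(c+yy*s+xx*dx),z]
def hf():
    o=observe();f=o["ft_force"];p=o["eef_pos"][:2]-c
    print("  hy,hx,z",round(p@yy,4),round(p@xx,4),o["eef_pos"][2].round(4),"F x,y,z",(f[:2]@xx).round(1),(f[:2]@yy).round(1),f[2].round(1),"Tz",o["torque"][2].round(2))
E
python3 - <<'E'
from h import *
gripper_to(0,100)
move_l([.4698,.3267,.15],feed=.15);st("lift")
movep(H(-.092,.2),RR);st("over");hf()
im,d=get_image("scene"); cv2.imwrite("pics/s2.png",im[...,::-1])
cv2.imwrite("pics/s2c.png",cv2.resize(im[90:280,220:420,::-1],None,fx=3,fy=3,interpolation=cv2.INTER_CUBIC))
im,d=get_image("top"); cv2.imwrite("pics/top2.png",im[...,::-1])
E
```

```text
lift 12.43 [0.4688 0.3262 0.1485] [-3.1406e+00  2.5000e-03  8.4080e-01] [ 0.2  0.2 -2.8] [-0.02  0.07  0.02] 0.0106 97.4
over 13.97 [ 0.5708 -0.0739  0.1994] [-3.1409e+00 -8.0000e-04  1.8148e+00] [-0.3  0.3 -2.9] [-0.07 -0.   -0.04] 0.0104 97.4
  hy,hx,z -0.0912 -0.0 0.1994 F x,y,z -0.2 0.4 -2.9 Tz -0.04
```

View pics/s2c.png

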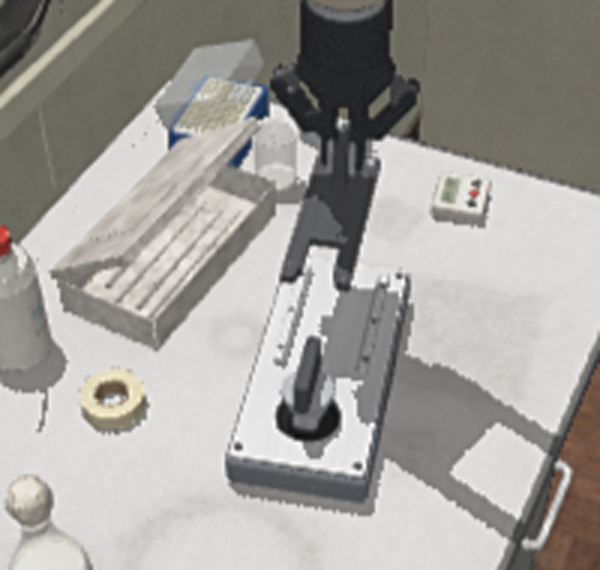

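The fork is held level above the rails (prongs at crop (300,275) and (345,275)), and the bar at (310,375) is in line with the rails. The bystanders are clear.

```bash
python3 - <<'E'
from h import *
move_l(H(-.092,.088),feed=.12);hf()
print(move_l(H(-.092,.0635),feed=.03,max_force=8));st("down");hf()
E
```

```text
hy,hx,z -0.0924 0.0008 0.089 F x,y,z -0.7 -0.2 -3.2 Tz -0.01
True
down 15.86 [ 0.5708 -0.0746  0.0656] [-3.1409e+00 -3.0000e-04  1.8149e+00] [ 0.8 -0.   3.6] [ 0.02 -0.05  0.04] 0.011 98.2
  hy,hx,z -0.0919 -0.0002 0.0656 F x,y,z 0.7 -0.2 3.6 Tz 0.04
```

```bash
python3 - <<'E'
from h import *
z=.0652
print(move_l(H(-.045,z),feed=.05,max_force=15));hf()
print(move_l(H(-.020,z),feed=.03,max_force=15));st("home");hf()
E
```

```text
False
  hy,hx,z -0.0446 0.0004 0.0656 F x,y,z -1.0 -2.3 5.0 Tz 0.0
True
home 17.59 [ 0.5557 -0.0112  0.0657] [-3.1395e+00  2.9000e-03  1.8156e+00] [ 1.  -2.   0.8] [-0.03 -0.19 -0.07] 0.0106 97.8
  hy,hx,z -0.0267 0.0005 0.0657 F x,y,z 0.5 -2.1 0.8 Tz -0.07
```

```bash
python3 - <<'E'
from h import *
print(move_l(H(-.018,.0655),feed=.03,max_force=20));hf()
gripper_to(.04);hf()
o=observe()["eef_pos"]; move_l([o[0],o[1],.22],feed=.12); 
movep([.42,-.30,.35],RR);hold(.3);st("clear")
for n in("scene","top"):
    im,d=get_image(n); cv2.imwrite(f"pics/{n}3.png",im[...,::-1])
    if n=="scene": cv2.imwrite("pics/s3c.png",cv2.resize(im[160:270,270:380,::-1],None,fx=5,fy=5,interpolation=cv2.INTER_CUBIC))
    else:
        cv2.imwrite("pics/t3c.png",cv2.resize(im[170:270,270:390,::-1],None,fx=5,fy=5,interpolation=cv2.INTER_CUBIC))
E
```

```text
True
  hy,hx,z -0.0267 0.0007 0.0664 F x,y,z -0.5 -3.7 1.4 Tz 0.04
  hy,hx,z -0.0271 0.0008 0.0663 F x,y,z -0.2 0.1 -0.5 Tz -0.08
clear 21.27 [ 0.4204 -0.2994  0.3496] [-3.1413e+00 -5.0000e-04  1.8161e+00] [ 0.6 -0.  -0.9] [0.01 0.01 0.01] 0.0399 0.0
```

View pics/s3c.png

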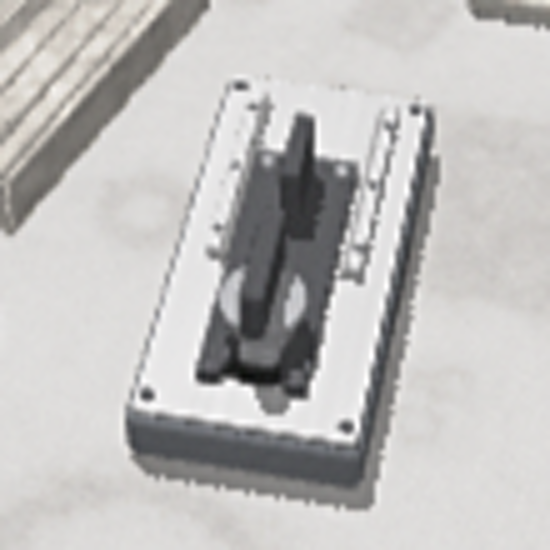

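View pics/t3c.png

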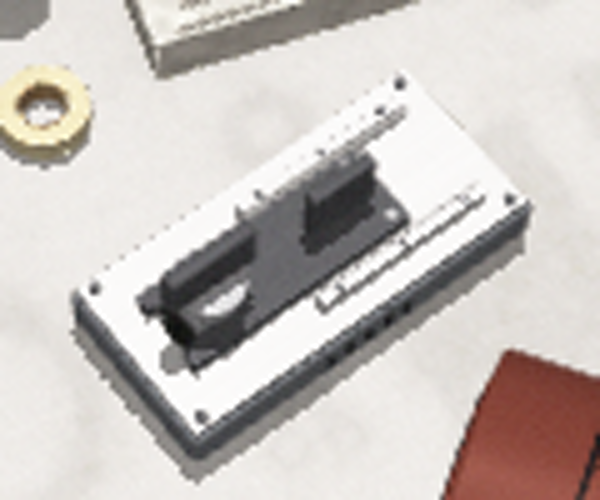

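Both views show the fork lying flat between the rails. Its prongs reach past the spindle (scene crop tips at (208,375) and (298,388)), the bar is in line, and the gripper is clear. Repeated pushing stopped at the same place, within 0.3 mm of the computed home position.

```bash
python3 -c "
from plant import *
print(job_done())"
```

```text
the job is handed in; nothing more can be done
None
```

I turned the spindle in line with the rails, slid the fork fully home over the flats, released it and handed the job in at about 21 s; no verdict was returned, but the final pictures and force readings show the fork seated and flat.

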